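# Clear up the hallway batteries

## Robot

A 6-joint arm with a two-finger parallel gripper is mounted at the origin on the work surface. World frame = base frame: x ahead of the robot, y to its left, z up, the work surface at z = 0. Lengths are in m, angles in rad, forces in N, time in s.
With the tool pointing down it reaches from about 0.35 to 0.925 m from the base axis. Payload 6.4 kg.
Tool frame: the origin (TCP) lies on the centre line of the jaws, within the pads' length; the fingertips stand 11 mm ahead of it and the grasp point (between the pads) lies 8 mm behind it; z points along the fingers, y is the direction in which the jaws open and shut (so a half turn about z gives the same grasp; the last joint's range is limited). The gripper opens to 94 mm and grips with 3 to 60 N. Pads are 16 mm wide; open, the fingers measure 119 mm over their backs; the gripper's body (75 mm by 177 mm) begins 78 mm behind the grasp point.
Start: joints at [-1.416, 0.245, 1.558, -0, 1.339, -0.174], TCP at [0.21, -0.615, 0.216] pointing down, gripper open.
Joint ranges: [-3.13, 3.13], [-1.02, 2.26], [0.13, 2.54], [-0.95, 4.09], [0.21, 2.88], [-2.74, 2.74]. Speed limits (rad/s): [2.57, 2.57, 3.14, 3.14, 3.14, 3.14].

## Interface

Orientations are given as [roll, pitch, yaw] about the fixed x, y, z axes, in that order (R = Rz(yaw) Ry(pitch) Rx(roll)).
In Python, from workcell import robot gives the robot as it stands.
- The arm moves only by the tool apply_moves, never from a script. Its argument "motion" is a list of rows, each a list of 7 numbers: the gripper's target within -1 to 1 (fully open at 1, half-way at 0, shut at -1), then the shift along the world's x, y, z in units of 25 mm (1.0 is 25 mm), then the turn, a rotation vector about the world's x, y, z in units of 8 degrees (1.0 is 8 degrees). A call has 1 to 10 rows; each row shifts and turns the commanded pose from where the row before left it; what a row does not reach is not made up. A row lasts 1/8 s, in which the tool goes at most 62.5 mm and 10.7 degrees, less where a joint would pass 70% of its speed; a pose out of reach is approached as far as the arm can. A call is refused whole if a number of a shift passes 1 or a number of a turn 1, either way. A call with a gripper value outside its range is refused whole. The fingers move at their own pace and stop on an object; the grip force is fixed at half the most. Time passes only in rows, so rows that do not move let the fingers close. It gives the time, the measured TCP pose, the force and the opening at its end, in the units of the state.
- robot.observe(): the state, without advancing time (a new reading comes with each control period).
- robot.read_camera(name): name is "side" or "top"; returns a dict with "img" (400x640x3 uint8, blue, green, red), "depth" (400x640 float32, m along the optical axis (not along the pixel's ray), 0 where there is no reading), "K" (3x3 intrinsics, pixels), "origin" and "rotation" of the camera in the world. Camera axes: x right, y up, looking along -z (the intrinsics and any distortion apply to the point x, -y, -z); pixel columns grow to the right and rows downward; lengths in m; the calibration is good to about 2 mm. A picture is of the moment at which its call begins.
- robot.sign_off(): hands the job in, once; it reports no verdict.
The state is a dict: "time_s": time; "joint_positions": joint angles; "joint_velocities": joint speeds; "tau": joint torques, N m; "ee_pos": TCP position; "tool_rot": TCP orientation; "ft_force": force on the tool from outside, world axes, zero at the start; "moment": the same for the moment, N m; "finger_gap": opening from 0.0 (shut) to 1.0 (fully open).
Only numpy, scipy, OpenCV 4.12 (cv2) and the standard library are available. Lean on these libraries where they do the work, as an engineer would, in place of code of your own. Each camera call takes 0.05 s, during which the arm holds its last target. There are 200 camera calls.

## Task

Get the spent batteries (black with red tape) into the bin of the green recycling box: lay them on its slide, press the lever right down and hold it a good second so the lid stays up while they slip in, then let go so the lid closes. Lay the yellow fresh battery and the white charger in the open drawer of the little chest and slide it fully shut. Leave everything else where it is.

Things in the scene. Friction and masses are not known exactly. Their poses are not given: they have to be found in the camera images.
- recycler: green battery-recycling box, fixed to the shelf top. Origin: on the shelf top, under the line where its slide meets its bin, midway across; its own x points from its lever along the slide to the bin, y to the left, z up. 138 mm wide; closed lid's top 142 mm high
- slide_mid (a point): middle of the slide's surface, 55 mm from the box's origin towards -x, 115 mm high; axes as the box's. Polished steel (friction about 0.15), sloping down 25 degrees to +x, from x = -115 (143 mm high) to 0 (90 mm high) in the box's frame; 130 mm between side walls 28 mm high. Batteries slip down it and stop at the lid's lip. Room for two end to end, and two abreast; load and press as often as you wish
- bin_in (a point): middle of the floor ridge in the clear-walled bin, 75 mm from the box's origin towards +x, 45 mm high; inside 142 mm (x) by 130 mm (y), walls 134 mm high, slick floor falling away to both sides of the ridge and away from the slide. Entered only under the raised lid's lip, over a sill 88 mm high at the foot of the slide
- lever (a joint): lid-lift lever below the slide's upper end, angle in rad: 0 up at rest, 0.45 fully down (34 mm at lever_pad). Springs back up when let go; about 3 N to start, 6 to 7 N fully down. It lifts the lid by a linkage; the lid stays up only while the lever is held
- lever_pad (a point): where to press: top of the lever's red pad (64 mm along the box's x, 60 mm wide, 8 mm thick), 26 mm in from its outer end, 178 mm from the box's origin towards -x, 96 mm above the shelf top at rest. The slide's posts and wall ends begin 68 mm from here towards +x and reach 170 mm height
- lid_front (a point): middle of the front top edge of the green lid hinged over the bin: 142 mm above the shelf top when closed, its lip then barring the foot of the slide; about 220 mm when fully raised
- spent0_mid (a point): centre of a spent block battery: black with a red tape band, 46 x 26 x 17 mm (x along its length, y across, z through its thickness), small terminals 2.5 mm more on its +x end, 45 g, lying flat at first. Between four and six of the six are there
- spent1_mid (a point): centre of a spent block battery: black with a red tape band, 46 x 26 x 17 mm (x along its length, y across, z through its thickness), small terminals 2.5 mm more on its +x end, 45 g, lying flat at first. Between four and six of the six are there
- spent2_mid (a point): centre of a spent block battery: black with a red tape band, 46 x 26 x 17 mm (x along its length, y across, z through its thickness), small terminals 2.5 mm more on its +x end, 45 g, lying flat at first. Between four and six of the six are there
- spent3_mid (a point): centre of a spent block battery: black with a red tape band, 46 x 26 x 17 mm (x along its length, y across, z through its thickness), small terminals 2.5 mm more on its +x end, 45 g, lying flat at first. Between four and six of the six are there
- spent4_mid (a point): centre of a spent block battery: black with a red tape band, 46 x 26 x 17 mm (x along its length, y across, z through its thickness), small terminals 2.5 mm more on its +x end, 45 g, lying flat at first. Between four and six of the six are there
- spent5_mid (a point): centre of a spent block battery: black with a red tape band, 46 x 26 x 17 mm (x along its length, y across, z through its thickness), small terminals 2.5 mm more on its +x end, 45 g, lying flat at first. Between four and six of the six are there
- fresh_mid (a point): centre of the fresh block battery: yellow with a steel band, same 46 x 26 x 17 mm size, axes and mass, lying flat at first
- charger_mid (a point): centre of the white charger for block batteries: 66 x 42 x 26 mm (x, y, z), 110 g, lying flat at first
- chest_drawer0 (a joint): opening of the chest's only drawer in m: 0 shut, starts about 0.10 to 0.115 open; slides with about 1 N of friction, no catch
- drawer_in (a point): centre of the drawer's inner floor, 22 mm above the shelf top; x points into the chest (the way it shuts), y left, z up. Inside 135 (x) by 158 mm (y), walls 41 mm high; things up to 48 mm high pass under the chest's top. What stands out of the chest is the -x end: from x = -67 mm for the opening less 6 mm
- chest: small dark-wood chest, fixed, 180 deep (x) x 200 wide (y) x 85 mm high, origin under its centre; its x points away from its front
- drawer_front (a point): middle of the outer face of the drawer's front panel (194 mm wide, its top edge about 72 mm above the shelf top); axes as for drawer_in. A brass bar handle, 100 mm long and centred, stands 35 mm out from it towards -x, 47 mm above the shelf top; the bar is 11 mm thick
- tin: steel-dark shoe-polish tin, 60 mm across, 24 mm high; origin at its underside; bystander, leave alone
- dish: white ceramic key dish, 90 mm across, 24 mm high; origin at its underside; bystander, leave alone
- keys: steel key ring with three keys, about 90 mm across, lying flat; origin at its underside; bystander, leave alone
- case: blue glasses case, 160 x 58 x 34 mm; origin at its underside; bystander, leave alone
There are look-alikes about, which are no part of the job. What is shaped like the part that bears spent1_mid but blue is not meant.

How it is judged:
On the way, in this order (a step that is already met when the one before it is completed fails the run):
1. the lever is pressed down (at least 0.36 rad) and held so for half a second, the lid up (value of joint lever above 0.36 rad and height (world z) of lid_front above 0.195 m), for 0.5 s.
2. every spent battery is in the bin and the lid is closed again (x of spent0_mid in the frame of recycler between 0.005 and 0.15 m and y of spent0_mid in the frame of recycler between -0.07 and 0.07 m and z of each of spent0_mid, spent1_mid, spent2_mid, spent3_mid, spent4_mid, spent5_mid in the frame of recycler below 0.105 m and x of spent1_mid in the frame of recycler between 0.005 and 0.15 m and y of spent1_mid in the frame of recycler between -0.07 and 0.07 m and x of spent2_mid in the frame of recycler between 0.005 and 0.15 m and y of spent2_mid in the frame of recycler between -0.07 and 0.07 m and x of spent3_mid in the frame of recycler between 0.005 and 0.15 m and y of spent3_mid in the frame of recycler between -0.07 and 0.07 m and x of spent4_mid in the frame of recycler between 0.005 and 0.15 m and y of spent4_mid in the frame of recycler between -0.07 and 0.07 m and x of spent5_mid in the frame of recycler between 0.005 and 0.15 m and y of spent5_mid in the frame of recycler between -0.07 and 0.07 m and height (world z) of lid_front below 0.149 m and value of joint lever below 0.05 rad), for 0.3 s.
At the end, for the whole second after the job is handed in: Every spent battery present lies in the recycling box's bin, lid closed (its front edge down to within 7 mm) and lever up (within 0.05 rad); the fresh battery and the charger lie in the drawer, which is shut to within 6 mm; all at rest (all of step 2 and x of fresh_mid in the frame of drawer_in between -0.075 and 0.075 m and y of fresh_mid in the frame of drawer_in between -0.09 and 0.09 m and z of fresh_mid in the frame of drawer_in between -0.005 and 0.045 m and x of charger_mid in the frame of drawer_in between -0.075 and 0.075 m and y of charger_mid in the frame of drawer_in between -0.09 and 0.09 m and z of charger_mid in the frame of drawer_in between -0.005 and 0.045 m and value of joint chest_drawer0 below 0.006 m and linear speed of each of spent0, spent1, spent2, spent3, spent4, spent5, fresh, charger below 0.02 m/s); the robot touches nothing.
It fails at once if a bystander (tin, dish, keys or glasses case) is moved more than 30 mm (distance of any of tin, dish, keys, case from where it was at the start of the episode above 0.03 m).
Of spent0, spent1, spent2, spent3, spent4, spent5 only 4 to 6 are there at a start; the rules pass over those that are not, and their reading is None.
At some moment in a run one of spent0, spent1, spent2, spent3, spent4, spent5, fresh, charger may be knocked a few centimetres aside while the robot is not near it.
Once in a run the grip may slacken for a moment while it holds something.
It also fails if it takes over 210 s, if anything falls off the work surface, if the arm or the gripper's body presses on something with over 40 N, if the wrist force passes 120 N, or if a joint passes its speed limit or range.

## Working session

There is one attempt and no reset: what is moved stays moved. The work goes in short steps, Python scripts to look and compute and a tool call to move; the robot and the scene stay as the last step left them, time stands still between calls to the robot, and variables do not carry over. Pictures are saved under pics/ and viewed, about 12 in all and at most 16, crops included, and the job is handed in when it is done.

Besides the shell and the picture viewer there is one more tool, called after "Emit:" as name([rows], argument=value, ...), one row to a line, values as JSON. apply_moves: Moves the arm, as the interface text tells. Its arguments: {"type":"object","properties":{"motion":{"type":"array","items":{"type":"array","items":{"type":"number"}}}},"required":["motion"]}

```bash
ls; mkdir -p pics
cat > h.py <<'E'
import numpy as np, cv2
from workcell import robot
def cam(n):
    c=robot.read_camera(n); c['o']=np.array(c['origin']); c['R']=np.array(c['rotation']); c['K']=np.array(c['K']); return c
def cloud(c):
    d=c['depth']; v,u=np.mgrid[0:d.shape[0],0:d.shape[1]]; K=c['K']
    x=(u-K[0,2])/K[0,0]*d; y=(v-K[1,2])/K[1,1]*d
    P=np.stack([x,-y,-d],-1)@c['R'].T+c['o']; P[d==0]=np.nan; return P
E
python3 - <<'E'
from h import *
for n in('top','side'):
    c=cam(n); cv2.imwrite(f'pics/{n}0.png',c['img']); print(n,c['o'],c['R'],c['K'],c.keys()); np.savez(f'{n}0.npz',P=cloud(c),img=c['img'])
print(robot.observe())
E
```

```text
pics
top [ 0.53934475 -0.02432295  1.04440253] [ 0.06558919  0.00826164 -1.56451669] [[369.11659234   0.         314.63490649]
 [  0.         369.11659234 195.78970652]
 [  0.           0.           1.        ]] dict_keys(['img', 'depth', 'K', 'origin', 'rotation', 'o', 'R'])Traceback (most recent call last):
  File "<stdin>", line 3, in <module>
  File "h.py", line 8, in cloud
    P=np.stack([x,-y,-d],-1)@c['R'].T+c['o']; P[d==0]=np.nan; return P
      ~~~~~~~~~~~~~~~~~~~~~~~~~~~~~~~^~~~~~~
ValueError: operands could not be broadcast together with shapes (400,640) (3,)
```

View pics/top0.png

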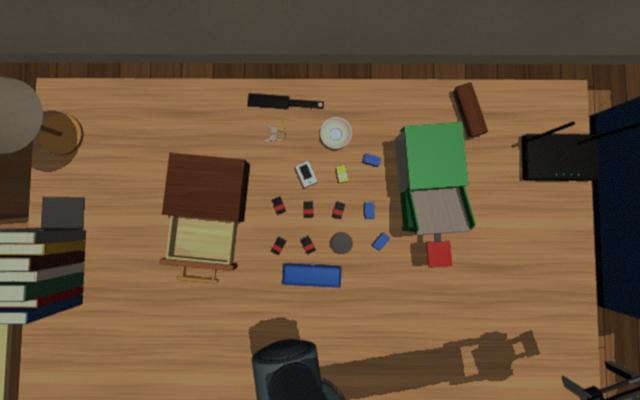

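The top view shows five spent batteries near (279,205), (308,209), (338,210), (278,245) and (308,245). The fresh one is at (342,174), the charger at (306,175), the recycler on the right with its lever towards the robot, and the chest on the left. The camera rotation is given as rpy, so I'll fix the helper.

```bash
sed -i "s/^import numpy.*/&\nfrom scipy.spatial.transform import Rotation as Ro/; s/c\['R'\]=np.array(c\['rotation'\])/c['R']=Ro.from_euler('xyz',c['rotation']).as_matrix()/" h.py
cat >> h.py <<'E'
def parts(c,P,lo,hi,amin=25,zmax=.06,zmin=.004):
    """hsv mask on things above table -> (pixel, xyz centre, yaw of long side, size)"""
    h=cv2.cvtColor(c['img'],cv2.COLOR_BGR2HSV); m=cv2.inRange(h,lo,hi)
    m[~((P[...,2]>zmin)&(P[...,2]<zmax))]=0
    n,l,s,ce=cv2.connectedComponentsWithStats(m); r=[]
    for i in range(1,n):
        if s[i,4]<amin: continue
        Q=P[l==i]; top=np.percentile(Q[:,2],80); Q=Q[Q[:,2]>top-.006]
        (a,b),(w,hh),an=cv2.minAreaRect((Q[:,:2]*1000).astype(np.float32))
        if w<hh: w,hh,an=hh,w,an+90
        r.append((ce[i].round(),(a/1000,b/1000,top),(an+90)%180-90,(w,hh)))
    return r
E
python3 - <<'E'
from h import *
np.set_printoptions(precision=3,suppress=True)
for n in('side','top'):
    c=cam(n); cv2.imwrite(f'pics/{n}0.png',c['img']); P=cloud(c); np.savez(f'{n}0.npz',P=P,img=c['img']); print(n,c['o'],c['R'])
def pr(t,r):
    for q in r: print(t,q[0],np.round(q[1],3),round(q[2],1),np.round(q[3]))
pr('blk',parts(c,P,(0,0,0),(180,255,60),25,.03,.008))
pr('red',parts(c,P,(0,150,60),(8,255,255),10,.15)); pr('red2',parts(c,P,(172,150,60),(180,255,255),10,.15))
pr('yel',parts(c,P,(22,120,100),(35,255,255),10,.03)); pr('wht',parts(c,P,(0,0,130),(180,60,255),20,.04))
pr('grn',parts(c,P,(45,100,60),(75,255,255),50,.2))
for u,v in((172,155),(249,160),(240,220),(165,214),(163,261),(236,266),(180,278),(216,281),(438,254),(405,125),(463,123),(412,190),(468,187),(438,200),(425,215)): print(u,v,P[v,u])
print(robot.observe())
E
```

```text
side [0.454 0.467 0.688] [[-0.968  0.187 -0.166]
 [-0.25  -0.733  0.633]
 [-0.003  0.654  0.756]]
top [ 0.539 -0.024  1.044] [[ 0.006  0.998 -0.065]
 [-1.     0.006 -0.009]
 [-0.008  0.066  0.998]]
blk [462. 114.] [ 0.838 -0.427  0.028] 17.5 [134.   3.]
blk [559. 158.] [ 0.721 -0.698  0.029] -89.7 [202. 129.]
blk [245. 192.] [0.616 0.178 0.026] -4.9 [157.   2.]
blk [305. 172.] [0.674 0.012 0.028] 22.2 [35. 19.]
blk [402. 212.] [ 0.566 -0.258  0.025] 2.5 [100.   4.]
blk [277. 201.] [0.591 0.091 0.018] -70.9 [24. 18.]
blk [307. 205.] [0.581 0.003 0.019] -89.4 [22. 17.]
blk [339. 206.] [ 0.579 -0.084  0.019] 71.8 [22. 18.]
blk [ 81. 235.] [0.491 0.634 0.024] -28.5 [33. 14.]
blk [305. 241.] [0.482 0.009 0.019] -62.8 [22. 20.]
blk [280. 242.] [0.478 0.08  0.019] 63.3 [22. 20.]
blk [ 80. 256.] [0.432 0.633 0.024] -17.7 [35. 12.]
blk [ 79. 288.] [0.347 0.633 0.025] 0.8 [87.  9.]
blk [330. 393.] [ 0.072 -0.06   0.013] 41.5 [64. 26.]
red [279. 207.] [0.575 0.084 0.019] -65.3 [26. 17.]
red [308. 211.] [0.564 0.001 0.019] -89.6 [25. 11.]
red [338. 212.] [ 0.562 -0.08   0.019] 71.3 [26. 13.]
red
[... 671 characters left out ...]
.05 ]
216 281 [0.376 0.245 0.053]
438 254 [ 0.455 -0.331  0.095]
405 125 [ 0.776 -0.239  0.142]
463 123 [ 0.818 -0.438  0.003]
412 190 [ 0.618 -0.267  0.093]
468 187 [ 0.635 -0.45  -0.002]
438 200 [ 0.592 -0.329  0.107]
425 215 [ 0.553 -0.291  0.124]
{'time_s': 0.15, 'joint_positions': array([-1.416,  0.246,  1.559, -0.   ,  1.339, -0.174]), 'joint_velocities': array([ 0.001, -0.001, -0.004,  0.   ,  0.   ,  0.002]), 'tau': array([  0.001, -41.627, -31.498,   0.069,   0.032,  -0.   ]), 'ee_pos': array([ 0.21 , -0.615,  0.216]), 'tool_rot': array([-3.14 , -0.   ,  0.329]), 'ft_force': array([-0.578, -0.449, -0.206]), 'moment': array([ 0.003, -0.022,  0.005]), 'finger_gap': 0.9998071649539733}
```

View pics/side0.png

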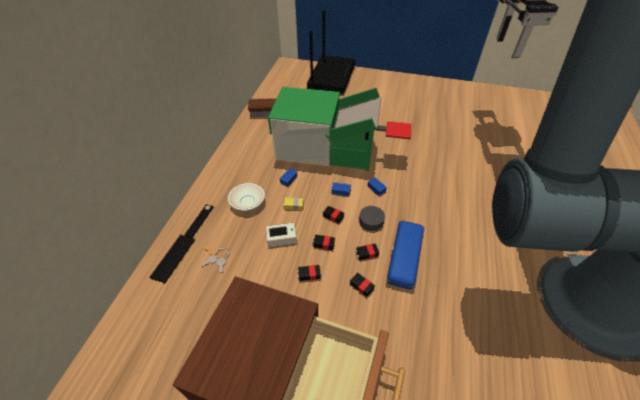

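The side view agrees with the top: five spent batteries, with the blue ones decoys. Next I'll get precise centres and the box and chest axes.

```bash
cat >> h.py <<'E'
def blobs(P,x0,x1,y0,y1,z0,z1,amin=15):
    m=((P[...,0]>x0)&(P[...,0]<x1)&(P[...,1]>y0)&(P[...,1]<y1)&(P[...,2]>z0)&(P[...,2]<z1)).astype(np.uint8)
    n,l,s,ce=cv2.connectedComponentsWithStats(m); r=[]
    for i in range(1,n):
        if s[i,4]<amin: continue
        Q=P[l==i]; (a,b),(w,h),an=cv2.minAreaRect((Q[:,:2]*1000).astype(np.float32))
        if w<h: w,h,an=h,w,an+90
        r.append([*ce[i].round(),a/1000,b/1000,np.median(Q[:,2]),(an+90)%180-90,w,h])
    return r
E
python3 - <<'E'
from h import *
np.set_printoptions(precision=3,suppress=True)
d=np.load('top0.npz');P=d['P'];img=d['img']
for r in blobs(P,.42,.73,-.2,.15,.013,.04): print(np.array(r), img[int(r[1]),int(r[0])])
print('pad',np.array(blobs(P,.40,.51,-.39,-.28,.085,.105)))
print('lid',np.array(blobs(P,.62,.85,-.45,-.2,.13,.155)))
print('chest',np.array(blobs(P,.45,.8,.12,.45,.078,.095)))
print('front',np.array(blobs(P,.36,.46,.12,.45,.064,.077)))
print('handle',np.array(blobs(P,.33,.41,.2,.4,.04,.06)))
E
```

```text
[372.    159.      0.711  -0.175   0.017  73.913  47.166  26.36 ] [142  84  54]
[306.    173.      0.669   0.009   0.026  23.576  65.834  41.679] [34 37 38]
[342.    173.      0.671  -0.091   0.017  12.406  45.783  25.983] [106 165 159]
[278.    205.      0.582   0.087   0.017  22.18   47.014  26.445] [33 36 97]
[308.    209.      0.571   0.002   0.017   0.641  47.435  25.151] [ 37  40 113]
[338.    210.      0.569  -0.081   0.017 -14.117  45.994  26.29 ] [ 45  50 131]
[369.    210.      0.568  -0.168   0.017   0.461  44.554  25.801] [144  87  57]
[341.    242.      0.478  -0.09    0.024  89.224  57.988  57.61 ] [65 67 72]
[378.    243.      0.48   -0.197   0.017 -39.372  37.446  25.061] [143  86  56]
[278.    245.      0.468   0.087   0.017 -25.696  45.425  26.439] [25 28 57]
[307.    244.      0.472   0.004   0.017  27.344  45.766  26.017] [31 30 53]
[292.    263.      0.421   0.047   0.021 -89.906  46.781   0.997] [59 65 87]
pad [[438.    252.      0.466  -0.333   0.095   4.837  84.092  60.552]]
lid [[436.    155.      0.702  -0.315   0.142   4.823 160.16  145.729]]
chest [[203.    186.      0.626   0.277   0.085  84.987 201.724 165.379]]
front [[195.    264.      0.429   0.293   0.072  82.383 194.114  35.389]]
handle [[197.    277.      0.391   0.298   0.051  88.78  109.122  35.432]]
```

Measured: five spent batteries, the box at about (0.627, -0.319) with yaw 4.8°, and the chest yaw near -5°. I'm moving over the nearest spent battery.

Emit:
apply_moves([
  [0.06,0.65,0.97,0,0,0,-0.2],
  [0.06,0.65,0.97,0,0,0,-0.2],
  [0.06,0.65,0.97,0,0,0,-0.2],
  [0.06,0.65,0.97,0,0,0,-0.2],
  [0.06,0.65,0.97,0,0,0,-0.2],
  [0.06,0.65,0.97,0,0,0,-0.2],
  [0.06,0.65,0.97,0,0,0,-0.2],
  [0.06,0.65,0.97,0,0,0,-0.2],
  [0.06,0.65,0.97,0,0,0,-0.2],
  [0.06,0.65,0.97,0,0,0,-0.2],
])

```text
time_s: 1.4
ee_pos: [0.3728, -0.3717, 0.2162]
tool_rot: [-3.141, 0.0, 0.049]
ft_force: [0.5, -0.2, -1.0]
finger_gap: 0.53
```

Emit:
apply_moves([
  [0.06,0.65,0.97,0,0,0,-0.2],
  [0.06,0.65,0.97,0,0,0,-0.2],
  [0.06,0.65,0.97,0,0,0,-0.2],
  [0.06,0.65,0.97,0,0,0,-0.2],
  [0.06,0.65,0.97,0,0,0,-0.2],
  [0.06,0.65,0.97,0,0,0,-0.2],
  [0.06,0.65,0.97,0,0,0,-0.2],
  [0.06,0.65,0.97,0,0,0,-0.2],
  [0.06,0.65,0.97,0,0,0,-0.2],
  [0.06,0.65,0.97,0,0,0,-0.2],
])

```text
time_s: 2.65
ee_pos: [0.5352, -0.1292, 0.2162]
tool_rot: [-3.141, 0.001, -0.231]
ft_force: [0.4, -0.8, 1.0]
finger_gap: 0.528
```

Emit:
apply_moves([
  [0.06,0.65,0.97,-0.5,0,0,-0.2],
  [0.06,0.65,0.97,-0.5,0,0,-0.2],
  [0.06,0,0,-1,0,0,0],
  [0.06,0,0,-1,0,0,0],
  [0.06,0,0,-1,0,0,0],
  [0.06,0,0,-1,0,0,0],
  [0.06,0,0,0,0,0,0],
])

```text
time_s: 3.52
ee_pos: [0.5655, -0.0811, 0.0891]
tool_rot: [-3.141, 0.005, -0.286]
ft_force: [-0.9, 0.3, -0.7]
finger_gap: 0.527
```

Emit:
apply_moves([
  [0.06,0.14,0,-1,0,0,0],
  [0.06,0,0,-1,0,0,0],
  [0.06,0,0,-0.6,0,0,0],
  [0.06,0,0,-0.5,0,0,0],
  [-1,0,0,0,0,0,0],
  [-1,0,0,0,0,0,0],
  [-1,0,0,0,0,0,0],
  [-1,0,0,0,0,0,0],
])

```text
time_s: 4.53
ee_pos: [0.5716, -0.082, 0.0149]
tool_rot: [3.141, -0.002, -0.285]
ft_force: [0.1, -0.1, 3.3]
finger_gap: 0.275
```

Emit:
apply_moves([
  [-1,0,0,0.5,0,0,0],
  [-1,0,0,1,0,0,0],
  [-1,0,0,1,0,0,0],
  [-1,0,0,1,0,0,0],
  [-1,0,0,1,0,0,0],
  [-1,0,0,1,0,0,0],
  [-1,0,0,1,0,0,0],
  [-1,0,0,1,0,0,0],
])

```text
time_s: 5.52
ee_pos: [0.5707, -0.0816, 0.203]
tool_rot: [-3.142, -0.001, -0.286]
ft_force: [0.4, -0.2, -1.0]
finger_gap: 0.277
```

Emit:
apply_moves([
  [-1,0,-0.9,0,0,0,0.3],
  [-1,0,-0.9,0,0,0,0.3],
  [-1,0,-0.9,0,0,0,0.3],
  [-1,0,-0.9,0,0,0,0.3],
  [-1,0,-0.9,0,0,0,0.3],
  [-1,0,-0.9,0,0,0,0.3],
  [-1,0,-0.9,0,0,0,0.3],
  [-1,0,-0.9,0,0,0,0.3],
  [-1,-0.14,-0.9,0,0,0,0.25],
  [-1,0,-0.57,0,0,0,0],
])

```text
time_s: 6.78
ee_pos: [0.5672, -0.2993, 0.202]
tool_rot: [3.141, -0.0, 0.083]
ft_force: [-0.2, 0.3, -0.0]
finger_gap: 0.271
```

Emit:
apply_moves([
  [-1,0,0,-1,0,0,0],
  [-1,0,0,-0.8,0,0,0],
  [-1,0,0,-0.3,0,0,0],
  [-0.23,0,0,0,0,0,0],
  [-0.23,0,0,0,0,0,0],
  [-0.23,0,0,0,0,0,0],
])

```text
time_s: 7.52
ee_pos: [0.5679, -0.2987, 0.1501]
tool_rot: [3.14, -0.001, 0.085]
ft_force: [0.1, -0.3, -0.5]
finger_gap: 0.383
```

Emit:
apply_moves([
  [-0.23,0,0,1,0,0,0],
  [-0.23,0,0,1,0,0,0],
  [0.06,0.02,1,0,0,0,0],
  [0.06,0.02,1,0,0,0,0],
  [0.06,0.02,1,0,0,0,0],
  [0.06,0,1,0,0,0,0],
  [0.06,0,1,0,0,0,0],
  [0.06,0,1,0,0,0,-0.1],
  [0.06,0,1,0,0,0,-0.1],
  [0.06,0,1,0,0,0,-0.1],
])

```text
time_s: 8.78
ee_pos: [0.5687, -0.0966, 0.1989]
tool_rot: [-3.142, 0.0, 0.042]
ft_force: [0.1, 0.1, 0.2]
finger_gap: 0.531
```

Run:
```python
from h import *
c=cam('top'); s=cam('side'); cv2.imwrite('pics/p1.png',np.hstack([cv2.resize(c['img'][90:290,240:500],None,fx=1.5,fy=1.5),cv2.resize(s['img'][80:280,200:430],None,fx=1.5,fy=1.5)]))
```

```text
(no output)
```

View pics/p1.png

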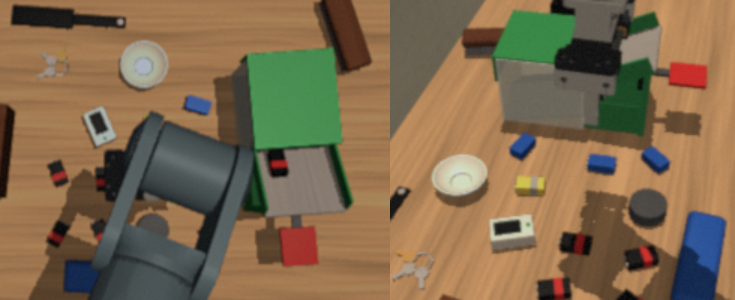

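The battery slipped down to the lip at crop pixel (278,163). Next is battery B.

Emit:
apply_moves([
  [0.06,0.03,1,0,0,0,-0.15],
  [0.06,0.05,1,0,0,0,0],
  [0.06,0,1,-1,0,0,0],
  [0.06,0,1,-1,0,0,0],
  [0.06,0,0,-1,0,0,0],
  [0.06,0,0,-1,0,0,0],
  [0.06,0,0,-1,0,0,0],
  [0.06,0,0,-1,0,0,0],
  [0.06,0,0,-0.9,0,0,0],
  [0.06,0,0,-0.5,0,0,0],
])

```text
time_s: 10.12
ee_pos: [0.5703, 0.0014, 0.0127]
tool_rot: [-3.141, 0.002, 0.021]
ft_force: [0.3, -0.6, 0.5]
finger_gap: 0.534
```

Emit:
apply_moves([
  [-1,0,0,0,0,0,0],
  [-1,0,0,0,0,0,0],
  [-1,0,0,0,0,0,0],
  [-1,0,0,0,0,0,0],
  [-1,0,0,0.6,0,0,0],
  [-1,0,0,1,0,0,0],
  [-1,0,0,1,0,0,0],
  [-1,0,0,1,0,0,0],
  [-1,0,0,1,0,0,0],
  [-1,0,0,1,0,0,0],
])

```text
time_s: 11.38
ee_pos: [0.5708, 0.0016, 0.1557]
tool_rot: [3.141, -0.001, 0.022]
ft_force: [-0.2, -0.4, -0.1]
finger_gap: 0.273
```

Emit:
apply_moves([
  [-1,0,0,1,0,0,0],
  [-1,0,-0.5,1,0,0,0],
  [-1,0,-1,0,0,0,0.1],
  [-1,0,-1,0,0,0,0.1],
  [-1,0,-1,0,0,0,0.1],
  [-1,0,-1,0,0,0,0.1],
  [-1,0,-1,0,0,0,0.08],
  [-1,0,-1,0,0,0,0],
  [-1,0,-1,0,0,0,0],
  [-1,0,-1,0,0,0,0],
])

```text
time_s: 12.62
ee_pos: [0.5708, -0.2118, 0.2048]
tool_rot: [3.141, -0.001, 0.089]
ft_force: [-0.3, 0.6, -1.3]
finger_gap: 0.271
```

Emit:
apply_moves([
  [-1,0,-1,0,0,0,0],
  [-1,0,-1,0,0,0,0],
  [-1,0,-1,0,0,0,0],
  [-1,0,-1,0,0,0,0],
  [-1,0,-1,0,0,0,0],
  [-1,0,-0.56,0,0,0,0],
  [-1,0,0,0,0,0,0],
])

```text
time_s: 13.5
ee_pos: [0.5708, -0.3508, 0.2037]
tool_rot: [-3.141, 0.0, 0.088]
ft_force: [-0.2, 0.2, -0.3]
finger_gap: 0.273
```

Emit:
apply_moves([
  [-1,0,0,-1,0,0,0],
  [-1,0,0,-0.8,0,0,0],
  [-1,0,0,-0.4,0,0,0],
  [-0.23,0,0,0,0,0,0],
  [-0.23,0,0,0,0,0,0],
  [-0.23,0,0,0,0,0,0],
  [-0.23,0,0,1,0,0,0],
  [-0.23,0,0,1,0,0,0],
])

```text
time_s: 14.5
ee_pos: [0.5709, -0.35, 0.2]
tool_rot: [3.141, -0.0, 0.089]
ft_force: [-0.9, 0.1, -0.1]
finger_gap: 0.383
```

Emit:
apply_moves([
  [0.06,0,1,0.2,0,0,0],
  [0.06,0,1,0,0,0,0],
  [0.06,0,1,0,0,0,0],
  [0.06,0,1,0,0,0,0.25],
  [0.06,0,1,0,0,0,0.25],
  [0.06,0,1,0,0,0,0.25],
  [0.06,0,1,0,0,0,0.25],
  [0.06,0,1,0,0,0,0.25],
  [0.06,0,1,0,0,0,0.25],
  [0.06,0,1,0,0,0,0.25],
])

```text
time_s: 15.75
ee_pos: [0.5708, -0.0983, 0.204]
tool_rot: [3.141, -0.0, 0.335]
ft_force: [-0.1, -0.4, 0.5]
finger_gap: 0.528
```

Emit:
apply_moves([
  [0.06,0.05,1,0,0,0,0.25],
  [0.06,0.1,1,0,0,0,0.25],
  [0.06,0.1,1,0,0,0,0],
  [0.06,0.1,1,-0.5,0,0,0],
  [0.06,0.1,1,-1,0,0,0],
  [0.06,0,1,-1,0,0,0],
  [0.06,0,1,-1,0,0,0],
  [0.06,0,0.5,-1,0,0,0],
  [0.06,0,0,0,0,0,0],
])

```text
time_s: 16.88
ee_pos: [0.5801, 0.0889, 0.0893]
tool_rot: [-3.14, 0.004, 0.405]
ft_force: [-0.8, -0.6, -0.1]
finger_gap: 0.53
```

Run:
```python
from h import *
np.set_printoptions(precision=3,suppress=True)
s=cam('side');P=cloud(s)
for r in blobs(P,.42,.73,-.2,.15,.012,.022): print(np.array(r), s['img'][int(r[1]),int(r[0])])
```

```text
[379.    187.      0.477  -0.194   0.018 -36.944  34.23   24.505] [164  88  48]
[343.    189.      0.565  -0.162   0.018  22.319  50.907  22.702] [164  89  49]
[371.    224.      0.476  -0.074   0.017   2.866  58.911  26.619] [72 76 81]
[279.    241.      0.668   0.03    0.017  26.651  44.894   3.828] [100 115 129]
[375.    266.      0.45    0.039   0.018  27.844  47.646  27.383] [ 48  50 164]
[309.    272.      0.58    0.086   0.018  19.031  46.99   26.581] [22 23 85]
[362.    283.      0.468   0.084   0.018 -28.288  48.356  27.403] [ 53  59 203]
```

Battery E was knocked to (.45, .039); A is still in place. I'm grasping A.

Emit:
apply_moves([
  [0.06,0.05,-0.1,-1,0,0,0],
  [0.06,0,0,-1,0,0,0],
  [0.06,0,0,-0.6,0,0,0],
  [0.06,0,0,-0.4,0,0,0],
  [-1,0,0,0,0,0,0],
  [-1,0,0,0,0,0,0],
  [-1,0,0,0,0,0,0],
  [-1,0,0,0,0,0,0],
  [-1,0,0,0.6,0,0,0],
  [-1,0,0,1,0,0,0],
])

```text
time_s: 18.18
ee_pos: [0.5826, 0.0851, 0.0567]
tool_rot: [-3.141, 0.002, 0.403]
ft_force: [0.7, 0.4, 0.2]
finger_gap: 0.272
```

Emit:
apply_moves([
  [-1,0,0,1,0,0,0],
  [-1,0,0,1,0,0,0],
  [-1,0,0,1,0,0,0],
  [-1,0,-0.5,1,0,0,0],
  [-1,0,-1,1,0,0,0],
  [-1,0,-1,1,0,0,-0.2],
  [-1,0,-1,0,0,0,-0.3],
  [-1,-0.2,-1,0,0,0,-0.3],
  [-1,-0.2,-1,0,0,0,-0.3],
  [-1,-0.2,-1,0,0,0,-0.3],
])

```text
time_s: 19.42
ee_pos: [0.5681, -0.0782, 0.2073]
tool_rot: [3.141, -0.001, 0.206]
ft_force: [0.2, 0.4, -0.2]
finger_gap: 0.271
```

Emit:
apply_moves([
  [-1,-0.2,-1,0,0,0,-0.3],
  [-1,-0.2,-1,0,0,0,-0.3],
  [-1,-0.2,-1,0,0,0,-0.3],
  [-1,-0.2,-1,0,0,0,0],
  [-1,-0.2,-1,0,0,0,0],
  [-1,0,-1,0,0,0,0],
  [-1,0,-1,0,0,0,0],
  [-1,0,-1,0,0,0,0],
  [-1,0,-1,0,0,0,0],
  [-1,0,0,0,0,0,0],
])

```text
time_s: 20.68
ee_pos: [0.5433, -0.3043, 0.2063]
tool_rot: [-3.141, 0.0, 0.079]
ft_force: [0.4, -0.0, 0.0]
finger_gap: 0.274
```

Emit:
apply_moves([
  [-1,-0.1,0.15,-1,0,0,0],
  [-1,0,0,-0.5,0,0,0],
  [-1,0,0,-0.35,0,0,0],
  [-0.23,0,0,0,0,0,0],
  [-0.23,0,0,0,0,0,0],
  [-0.23,0,0,0,0,0,0],
  [-0.23,0,0,1,0,0,0],
  [-0.23,0,0,0.85,0,0,0],
])

```text
time_s: 21.68
ee_pos: [0.5411, -0.2989, 0.2079]
tool_rot: [3.141, -0.001, 0.082]
ft_force: [-0.1, -0.9, -0.3]
finger_gap: 0.386
```

Emit:
apply_moves([
  [0.06,-0.2,1,0,0,0,0],
  [0.06,-0.2,1,0,0,0,-0.4],
  [0.06,-0.2,1,0,0,0,-0.4],
  [0.06,-0.2,1,0,0,0,-0.4],
  [0.06,-0.2,1,0,0,0,-0.4],
  [0.06,-0.2,1,0,0,0,-0.4],
  [0.06,-0.2,1,0,0,0,-0.4],
  [0.06,-0.2,1,0,0,0,-0.4],
  [0.06,-0.2,1,0,0,0,-0.4],
  [0.06,-0.2,1,0,0,0,-0.4],
])

```text
time_s: 22.92
ee_pos: [0.4911, -0.0481, 0.2076]
tool_rot: [-3.141, -0.002, -0.423]
ft_force: [-0.8, -0.4, -0.2]
finger_gap: 0.53
```

Emit:
apply_moves([
  [0.06,-0.2,1,0,0,0,-0.4],
  [0.06,-0.2,1,-0.6,0,0,0],
  [0.06,-0.2,1,-1,0,0,0],
  [0.06,-0.2,1,-1,0,0,0],
  [0.06,0,1,-1,0,0,0],
  [0.06,-0.05,0.44,-1,0,0,0],
  [0.06,0,0,0,0,0,0],
])

```text
time_s: 23.8
ee_pos: [0.4684, 0.0879, 0.0905]
tool_rot: [3.14, 0.003, -0.475]
ft_force: [0.0, 0.2, -0.7]
finger_gap: 0.533
```

E now lies close to D, so I'll take E first with a narrow opening.

Emit:
apply_moves([
  [-0.28,-0.1,-0.2,0,0,0,0.7],
  [-0.28,-0.1,-0.3,0,0,0,0.7],
  [-0.28,-0.1,-0.3,0,0,0,0.7],
  [-0.28,-0.1,-0.3,0,0,0,0.7],
  [-0.28,-0.1,-0.3,0,0,0,0.7],
  [-0.28,-0.1,-0.3,0,0,0,0.7],
  [-0.28,-0.1,-0.2,0,0,0,0.7],
  [-0.28,-0.04,0,0,0,0,0.7],
  [-0.28,0,0,0,0,0,0.7],
  [-0.28,0,0,0,0,0,0.6],
])

```text
time_s: 25.05
ee_pos: [0.4526, 0.0389, 0.0936]
tool_rot: [3.139, -0.003, 0.489]
ft_force: [-0.3, -0.1, -0.4]
finger_gap: 0.363
```

Run:
```python
from h import *
np.set_printoptions(precision=3,suppress=True)
s=cam('side');P=cloud(s)
for r in blobs(P,.42,.73,-.2,.15,.012,.022): print(np.array(r), s['img'][int(r[1]),int(r[0])])
print(robot.observe()['ee_pos'])
cv2.imwrite('pics/p2.png',cv2.resize(s['img'][80:320,220:440],None,fx=2.5,fy=2.5))
```

```text
[288.    176.      0.709  -0.175   0.018  74.13   46.807  27.149] [162  87  46]
[341.    187.      0.568  -0.169   0.018   2.912  48.348  27.639] [163  88  48]
[293.    202.      0.67   -0.091   0.018   8.192  47.853  27.469] [126 193 208]
[364.    224.      0.491  -0.067   0.017 -30.076  29.104   5.084] [38 40 42]
[282.    241.      0.659   0.027   0.017  25.022  62.916   4.687] [102 117 128]
[375.    266.      0.45    0.039   0.018  27.742  48.594  27.795] [15 15 84]
[362.    283.      0.468   0.084   0.018 -27.152  47.848  26.882] [ 30  31 112]
[0.453 0.039 0.094]
```

View pics/p2.png

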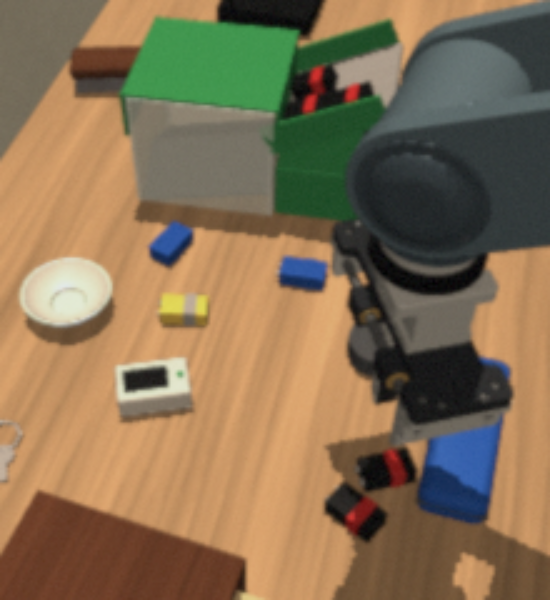

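Three batteries sit on the slide (crop pixels 320,75 and 345,95). E (388,468) lies below the gripper with D (355,508) close by. Now I'll descend on E.

Emit:
apply_moves([
  [-0.28,-0.1,0,-1,0,0,0],
  [-0.28,0,0,-1,0,0,0],
  [-0.28,0,0,-0.7,0,0,0],
  [-0.28,0,0,-0.4,0,0,0],
  [-0.28,0,0,-0.1,0,0,0],
  [-1,0,0,0,0,0,0],
  [-1,0,0,0,0,0,0],
  [-1,0,0,0,0,0,0],
])

```text
time_s: 26.1
ee_pos: [0.4493, 0.0397, 0.0122]
tool_rot: [3.141, -0.001, 0.487]
ft_force: [-1.2, -0.5, 3.0]
finger_gap: 0.274
```

Emit:
apply_moves([
  [-1,0,0,0.6,0,0,0],
  [-1,0,0,1,0,0,0],
  [-1,0,0,1,0,0,0],
  [-1,0,0,1,0,0,0],
  [-1,0,0,1,0,0,0],
  [-1,0,0,1,0,0,0],
  [-1,0,-0.5,1,0,0,-0.2],
  [-1,0,-1,1,0,0,-0.3],
  [-1,0.3,-1,0,0,0,-0.3],
  [-1,0.3,-1,0,0,0,-0.3],
])

```text
time_s: 27.35
ee_pos: [0.4638, -0.0484, 0.2029]
tool_rot: [3.14, -0.002, 0.332]
ft_force: [0.5, -0.8, 0.0]
finger_gap: 0.274
```

Emit:
apply_moves([
  [-1,0.32,-1,0,0,0,-0.3],
  [-1,0.32,-1,0,0,0,-0.3],
  [-1,0.32,-1,0,0,0,-0.3],
  [-1,0.32,-1,0,0,0,-0.3],
  [-1,0.32,-1,0,0,0,-0.3],
  [-1,0.32,-1,0,0,0,-0.3],
  [-1,0.32,-1,0,0,0,0],
  [-1,0.32,-1,0,0,0,0],
  [-1,0.32,-1,0,0,0,0],
  [-1,0.32,-1,0,0,0,0],
])

```text
time_s: 28.6
ee_pos: [0.5439, -0.2989, 0.2018]
tool_rot: [3.142, -0.0, 0.081]
ft_force: [0.7, 0.6, 0.4]
finger_gap: 0.275
```

Emit:
apply_moves([
  [-1,0,-1,0,0,0,0],
  [-1,0,-1,0,0,0,0],
  [-1,0,-0.15,0,0,0,0],
  [-1,0,0,-0.6,0,0,0],
  [-1,0,0,-1,0,0,0],
  [-1,0,0,-0.1,0,0,0],
  [-0.23,0,0,0,0,0,0],
  [-0.23,0,0,0,0,0,0],
  [-0.23,0,0,0,0,0,0],
])

```text
time_s: 29.72
ee_pos: [0.5441, -0.3517, 0.16]
tool_rot: [3.14, -0.001, 0.082]
ft_force: [0.3, 1.0, 0.5]
finger_gap: 0.387
```

Emit:
apply_moves([
  [-0.23,0,0,1,0,0,0],
  [-0.23,0,0,1,0,0,0],
  [-0.23,-0.5,0,0,0,0,0],
  [-1,-1,0,0,0,0,0],
  [-1,-1,0.3,0,0,0,0],
  [-1,-1,0.3,0,0,0,0],
  [-1,0,0,0,0,0,0],
])

```text
time_s: 30.6
ee_pos: [0.4544, -0.3357, 0.2078]
tool_rot: [-3.14, 0.001, 0.08]
ft_force: [0.5, 0.2, -0.2]
finger_gap: 0.015
```

Run:
```python
from h import *
s=cam('side'); c=cam('top'); cv2.imwrite('pics/p3.png',np.hstack([cv2.resize(c['img'][100:290,240:500],None,fx=1.5,fy=1.5),cv2.resize(s['img'][70:260,240:430],None,fx=1.5,fy=1.5)]))
```

```text
(no output)
```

View pics/p3.png

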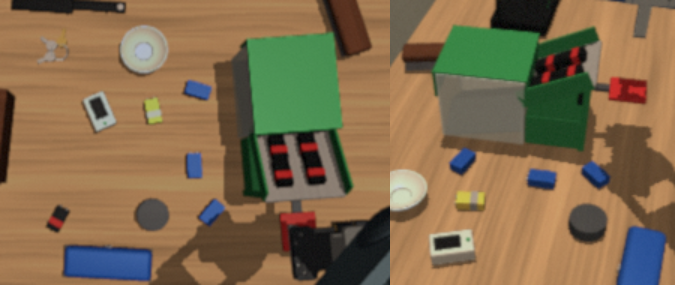

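Four batteries are lined up on the slide in two lanes (crop pixels 280,160 and 312,158). Pressing the lever next.

Emit:
apply_moves([
  [-1,-0.18,0.09,-1,0,0,0],
  [-1,0,0,-1,0,0,0],
  [-1,0,0,-1,0,0,0],
  [-1,0,0,-0.8,0,0,0],
  [-1,0,0,-0.5,0,0,0],
  [-1,0,0,-0.5,0,0,0],
  [-1,0,0,-0.5,0,0,0],
  [-1,0,0,0,0,0,0],
])

```text
time_s: 31.7
ee_pos: [0.4524, -0.3349, 0.077]
tool_rot: [3.14, -0.001, 0.082]
ft_force: [-1.7, 0.9, 6.2]
finger_gap: 0.008
```

Run:
```python
from h import *
s=cam('side'); cv2.imwrite('pics/p4.png',cv2.resize(s['img'][60:200,240:440],None,fx=2.5,fy=2.5)); print(robot.observe()['ft_force'],robot.observe()['ee_pos'])
P=cloud(s); m=(P[...,0]>.6)&(P[...,0]<.7)&(P[...,1]>-.4)&(P[...,1]<-.24); print(np.nanpercentile(P[m][:,2],[50,90,99]))
```

```text
[-1.41140645  0.07656072  5.40889841] [ 0.45232821 -0.33492401  0.07739002]
[0.0981947  0.20845701 0.21960363]
```

View pics/p4.png

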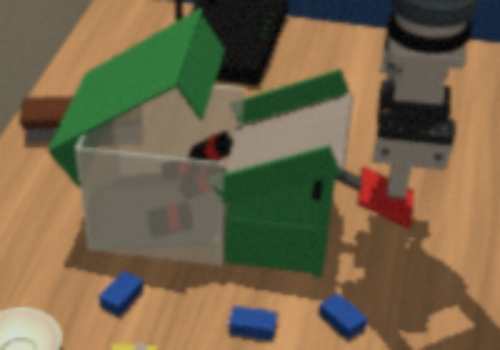

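The lid is raised to about 0.22 and batteries are sliding in at (205,150). I'll press a little further and hold.

Emit:
apply_moves([
  [-1,0,0,-0.2,0,0,0],
  [-1,0,0,0,0,0,0],
  [-1,0,0,0,0,0,0],
  [-1,0,0,0,0,0,0],
  [-1,0,0,0,0,0,0],
  [-1,0,0,0,0,0,0],
  [-1,0,0,0,0,0,0],
  [-1,0,0,0,0,0,0],
  [-1,0,0,0,0,0,0],
  [-1,0,0,0,0,0,0],
])

```text
time_s: 33.0
ee_pos: [0.4531, -0.3352, 0.0747]
tool_rot: [3.14, -0.002, 0.082]
ft_force: [-2.3, 4.1, 14.8]
finger_gap: 0.01
```

Run:
```python
from h import *
s=cam('side');c=cam('top'); cv2.imwrite('pics/p5.png',np.hstack([cv2.resize(s['img'][60:200,240:440],None,fx=2,fy=2),cv2.resize(c['img'][100:240,380:500],None,fx=2,fy=2)]))
```

```text
(no output)
```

View pics/p5.png

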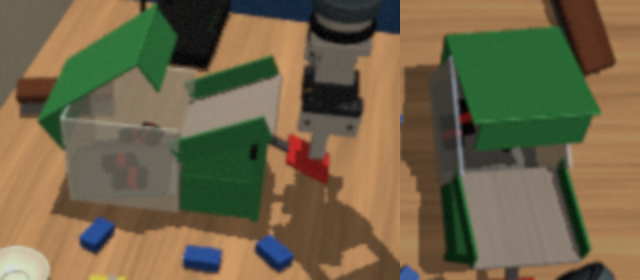

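The slide is empty and everything is in the bin. I'm releasing the lever and fetching the last spent battery, D.

Emit:
apply_moves([
  [-1,0,0,0.6,0,0,0],
  [-1,0,0,0.8,0,0,0],
  [-1,0,0,1,0,0,0],
  [-1,0,0,1,0,0,0],
  [-1,0,0,1,0,0,0],
  [0.06,0,0.8,0.8,0,0,-0.4],
  [0.06,0,1,0,0,0,-0.4],
  [0.06,0,1,0,0,0,-0.4],
  [0.06,0,1,0,0,0,-0.4],
  [0.06,0,1,0,0,0,-0.4],
])

```text
time_s: 34.35
ee_pos: [0.4522, -0.2134, 0.2024]
tool_rot: [-3.142, -0.002, -0.2]
ft_force: [-0.6, -0.9, 0.4]
finger_gap: 0.499
```

Emit:
apply_moves([
  [0.06,0,1,0,0,0,-0.4],
  [0.06,0,1,0,0,0,-0.4],
  [0.06,0,1,0,0,0,-0.4],
  [0.06,0,1,0,0,0,-0.4],
  [0.06,0,1,0,0,0,-0.4],
  [0.06,0.1,1,0,0,0,0],
  [0.06,0.1,1,0,0,0,0],
  [0.06,0.1,1,0,0,0,0],
  [0.06,0.2,1,0,0,0,0],
  [0.06,0.1,1,-0.5,0,0,0],
])

```text
time_s: 35.6
ee_pos: [0.4681, 0.0368, 0.1908]
tool_rot: [-3.139, -0.004, -0.477]
ft_force: [0.6, 0.6, 1.0]
finger_gap: 0.529
```

Emit:
apply_moves([
  [0.06,0,1,-1,0,0,0],
  [0.06,0,1,-1,0,0,0],
  [0.06,0,0,-1,0,0,0],
  [0.06,0,0,-0.5,0,0,0],
  [0.06,0,0,0,0,0,0],
])

```text
time_s: 36.22
ee_pos: [0.4665, 0.0858, 0.1013]
tool_rot: [-3.142, 0.001, -0.477]
ft_force: [1.0, 0.2, 0.2]
finger_gap: 0.53
```

Run:
```python
from h import *
np.set_printoptions(precision=3,suppress=True)
s=cam('side');P=cloud(s)
for r in blobs(P,.42,.73,-.2,.15,.012,.022): print(np.array(r), s['img'][int(r[1]),int(r[0])])
```

```text
[288.    176.      0.709  -0.176   0.018  72.341  46.987  27.262] [163  89  49]
[341.    187.      0.568  -0.168   0.018   3.944  47.97   29.344] [162  87  48]
[293.    202.      0.67   -0.092   0.018  10.877  48.24   28.224] [124 193 208]
[283.    241.      0.659   0.027   0.017  24.299  62.951   2.913] [103 118 130]
[363.    283.      0.468   0.084   0.018 -27.437  48.122  27.544] [ 25  26 121]
```

Emit:
apply_moves([
  [0.06,0,0,-1,0,0,0],
  [0.06,0,0,-1,0,0,0],
  [0.06,0,0,-1,0,0,0],
  [0.06,0,0,-0.5,0,0,0],
  [0.06,0,0,0,0,0,0],
  [-1,0,0,0,0,0,0],
  [-1,0,0,0,0,0,0],
  [-1,0,0,0,0,0,0],
  [-1,0,0,0,0,0,0],
  [-1,0,0,0.6,0,0,0],
])

```text
time_s: 37.52
ee_pos: [0.4655, 0.0859, 0.0285]
tool_rot: [3.141, 0.003, -0.477]
ft_force: [0.5, -0.2, -0.4]
finger_gap: 0.277
```

Emit:
apply_moves([
  [-1,0,0,1,0,0,0],
  [-1,0,0,1,0,0,0],
  [-1,0,0,1,0,0,0],
  [-1,0,0,1,0,0,0],
  [-1,0,-0.4,1,0,0,0.4],
  [-1,0,-1,1,0,0,0.4],
  [-1,0.4,-1,1,0,0,0.4],
  [-1,0.4,-1,0,0,0,0.4],
  [-1,0.4,-1,0,0,0,0.4],
  [-1,0.4,-1,0,0,0,0.4],
])

```text
time_s: 38.78
ee_pos: [0.5067, -0.0499, 0.2047]
tool_rot: [-3.142, -0.001, -0.14]
ft_force: [0.9, 0.2, -1.3]
finger_gap: 0.276
```

Emit:
apply_moves([
  [-1,0.4,-1,0,0,0,0.4],
  [-1,0.4,-1,0,0,0,0.4],
  [-1,0.4,-1,0,0,0,0.4],
  [-1,0.4,-1,0,0,0,0.4],
  [-1,0.4,-1,0,0,0,0],
  [-1,0.4,-1,0,0,0,0],
  [-1,0,-1,0,0,0,0],
  [-1,0,-1,0,0,0,0],
  [-1,0,-1,0,0,0,0],
  [-1,0,-1,0,0,0,0],
])

```text
time_s: 40.02
ee_pos: [0.5664, -0.3008, 0.204]
tool_rot: [3.142, 0.0, 0.081]
ft_force: [0.0, 0.5, 0.1]
finger_gap: 0.269
```

Emit:
apply_moves([
  [-1,0,-1,0,0,0,0],
  [-1,0,0,-0.4,0,0,0],
  [-1,0,0,-1,0,0,0],
  [-1,0,0,-0.5,0,0,0],
  [-1,0,0,0,0,0,0],
])

```text
time_s: 40.65
ee_pos: [0.566, -0.3231, 0.1548]
tool_rot: [-3.139, 0.002, 0.082]
ft_force: [-0.2, -0.2, -0.4]
finger_gap: 0.272
```

Emit:
apply_moves([
  [-1,0,0,-0.2,0,0,0],
  [-0.1,0,0,0,0,0,0],
  [-0.1,0,0,0,0,0,0],
  [-0.1,0,0,0,0,0,0],
  [-0.1,0,0,1,0,0,0],
  [-0.1,0,0,1,0,0,0],
  [-0.1,-0.64,0,0,0,0,0],
  [-1,-1,-0.1,0,0,0,0],
  [-1,-1,-0.1,0,0,0,0],
  [-1,-1,-0.1,0,0,0,0],
])

```text
time_s: 41.9
ee_pos: [0.4735, -0.3311, 0.1998]
tool_rot: [-3.14, 0.002, 0.081]
ft_force: [0.5, 0.1, -0.7]
finger_gap: 0.171
```

Emit:
apply_moves([
  [-1,-1,-0.1,0,0,0,0],
  [-1,0,0,-1,0,0,0],
  [-1,0,0,-1,0,0,0],
  [-1,0,0,-1,0,0,0],
  [-1,0,0,-0.6,0,0,0],
  [-1,0,0,-0.5,0,0,0],
  [-1,0,0,-0.5,0,0,0],
  [-1,0,0,-0.3,0,0,0],
  [-1,0,0,-0.1,0,0,0],
])

```text
time_s: 43.02
ee_pos: [0.4519, -0.3348, 0.0775]
tool_rot: [3.14, -0.003, 0.082]
ft_force: [0.5, 2.3, 7.2]
finger_gap: 0.004
```

Emit:
apply_moves([
  [-1,0,0,0,0,0,0],
  [-1,0,0,0,0,0,0],
  [-1,0,0,0,0,0,0],
  [-1,0,0,0,0,0,0],
  [-1,0,0,0,0,0,0],
  [-1,0,0,0,0,0,0],
  [-1,0,0,0,0,0,0],
  [-1,0,0,0,0,0,0],
  [-1,0,0,0,0,0,0],
  [-1,0,0,0,0,0,0],
])

```text
time_s: 44.28
ee_pos: [0.4518, -0.3349, 0.0779]
tool_rot: [3.139, -0.002, 0.082]
ft_force: [0.2, 1.4, 6.2]
finger_gap: 0.003
```

Run:
```python
from h import *
s=cam('side');c=cam('top'); cv2.imwrite('pics/p6.png',np.hstack([cv2.resize(s['img'][60:200,240:440],None,fx=2,fy=2),cv2.resize(c['img'][100:240,380:500],None,fx=2,fy=2)]))
```

```text
(no output)
```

View pics/p6.png

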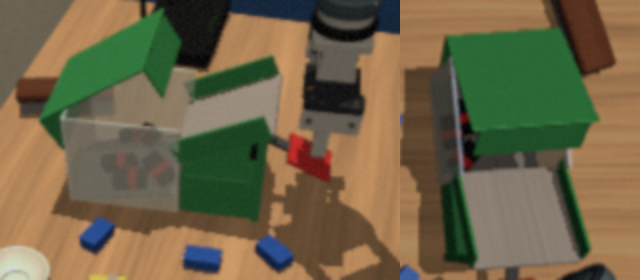

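The slide is empty and the last battery is in. I'm releasing the lever and going to the fresh battery.

Emit:
apply_moves([
  [-1,0,0,0.6,0,0,0],
  [-1,0,0,1,0,0,0],
  [-1,0,0,1,0,0,0],
  [-1,0,0,1,0,0,0],
  [-1,0,0,1,0,0,0],
  [0.06,0,0.72,0.4,0,0,0],
  [0.06,0,1,0,0,0,0.2],
  [0.06,0.74,1,0,0,0,0.2],
  [0.06,1,1,0,0,0,0.2],
  [0.06,1,1,0,0,0,0.18],
])

```text
time_s: 45.62
ee_pos: [0.5188, -0.2131, 0.2]
tool_rot: [-3.14, 0.002, 0.193]
ft_force: [0.8, -0.7, 0.2]
finger_gap: 0.499
```

Emit:
apply_moves([
  [0.06,1,1,0,0,0,0],
  [0.06,1,1,0,0,0,0],
  [0.06,1,1,0,0,0,0],
  [0.06,1,1,-0.5,0,0,0],
  [0.06,1,1,-1,0,0,0],
  [0.06,1,0,-1,0,0,0],
  [0.06,0,0,-1,0,0,0],
  [0.06,0,0,-1,0,0,0],
  [0.06,0,0,0,0,0,0],
])

```text
time_s: 46.75
ee_pos: [0.666, -0.0888, 0.0851]
tool_rot: [-3.138, 0.007, 0.192]
ft_force: [-0.8, -0.9, -0.3]
finger_gap: 0.529
```

Run:
```python
from h import *
np.set_printoptions(precision=3,suppress=True)
c=cam('top');P=cloud(c); s=cam('side'); Q=cloud(s)
for r in blobs(Q,.42,.73,-.2,.15,.012,.022): print(np.array(r), s['img'][int(r[1]),int(r[0])])
for n,p in(('top',P),('side',Q)):
    print(n,'lid',np.array(blobs(p,.62,.85,-.45,-.2,.13,.155)))
# drawer inner walls: floor region & rim heights
print('floor',np.array(blobs(P,.38,.62,.18,.4,.015,.03,40)))
print('rim+front',np.array(blobs(P,.36,.6,.15,.42,.05,.078,20)))
cv2.imwrite('pics/p7.png',np.hstack([cv2.resize(s['img'][60:400,180:440],None,fx=1.5,fy=1.5),cv2.resize(c['img'][120:290,130:280],None,fx=2.5,fy=3)]))
```

```text
[341.    187.      0.568  -0.168   0.018   3.729  48.476  29.007] [150  81  44]
[379.    187.      0.479  -0.188   0.018  -2.093  41.704  21.468] [152  83  45]
[294.    202.      0.67   -0.092   0.018  11.386  48.373  28.978] [76 88 99]
[371.    225.      0.473  -0.072   0.017   9.838  56.476  22.137] [49 51 53]
[282.    241.      0.659   0.027   0.017  24.254  63.214   3.746] [ 92 106 118]
top lid [[436.    155.      0.702  -0.315   0.142   4.47  160.603 146.123]]
side lid [[323.    110.      0.659  -0.317   0.143 -86.345 144.311  77.838]]
floor [[202.    238.      0.489   0.294   0.022  85.125 150.797 107.35 ]]
rim+front [[240.    209.      0.568   0.182   0.064  -5.289  64.522   1.459]
 [197.    258.      0.459   0.291   0.064  84.847 193.324 168.627]]
```

View pics/p7.png

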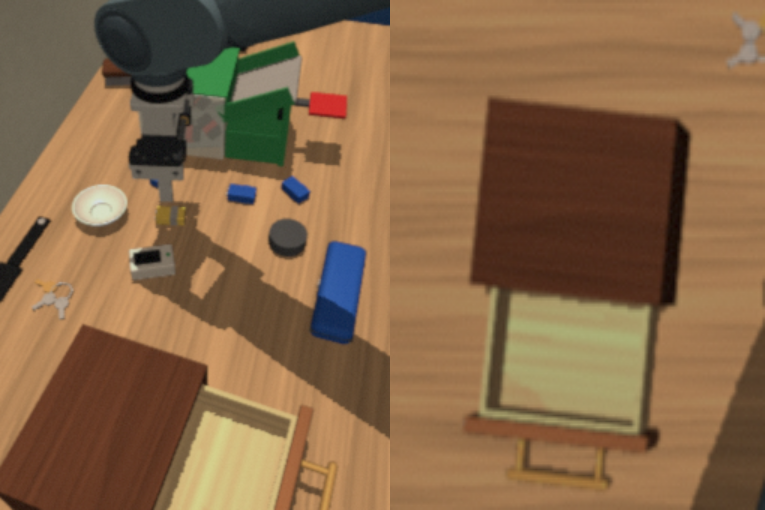

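The lid is closed again and the lever is up. The fresh battery sits at (170,215) under the gripper, and the drawer floor centre visible is (.489, .294). Now I'll grasp the fresh battery.

Emit:
apply_moves([
  [0.06,0.16,-0.1,-1,0,0,0],
  [0.06,0,0,-1,0,0,0],
  [0.06,0,0,-0.5,0,0,0],
  [0.06,0,0,-0.35,0,0,0],
  [-1,0,0,0,0,0,0],
  [-1,0,0,0,0,0,0],
  [-1,0,0,0,0,0,0],
  [-1,0,0,0,0,0,0],
  [-1,0,0,0.6,0,0,0],
  [-1,0,0,1,0,0,0],
])

```text
time_s: 48.1
ee_pos: [0.6723, -0.0935, 0.0577]
tool_rot: [-3.141, 0.002, 0.19]
ft_force: [-0.5, -0.5, -1.1]
finger_gap: 0.272
```

Emit:
apply_moves([
  [-1,0,0,1,0,0,0],
  [-1,0,0,1,0,0,0],
  [-1,-0.5,0.6,1,0,0,-0.2],
  [-1,-0.5,1,1,0,0,-0.3],
  [-1,-0.6,1,0.4,0,0,-0.3],
  [-1,-0.6,1,0,0,0,-0.3],
  [-1,-0.6,1,0,0,0,-0.3],
  [-1,-0.6,1,0,0,0,-0.3],
  [-1,-0.6,1,0,0,0,-0.3],
  [-1,-0.6,1,0,0,0,0],
])

```text
time_s: 49.35
ee_pos: [0.5577, 0.0971, 0.1686]
tool_rot: [-3.142, -0.001, -0.089]
ft_force: [-0.5, 0.7, -0.7]
finger_gap: 0.271
```

Emit:
apply_moves([
  [-1,-0.6,1,0,0,0,0],
  [-1,-0.6,1,0,0,0,0],
  [-1,-0.6,1,0,0,0,0],
  [-1,-0.6,1,0,0,0,0],
  [-1,-0.4,1,0,0,0,0],
  [-1,0,1,0,0,0,0],
  [-1,0,0,0,0,0,0],
])

```text
time_s: 50.22
ee_pos: [0.488, 0.2473, 0.1685]
tool_rot: [-3.141, -0.001, -0.086]
ft_force: [-0.0, -0.3, -0.4]
finger_gap: 0.275
```

Emit:
apply_moves([
  [-1,-0.1,0.05,-1,0,0,0],
  [-1,0,0,-1,0,0,0],
  [-1,0,0,-1,0,0,0],
  [-1,0,0,-1,0,0,0],
  [-1,0,0,-0.7,0,0,0],
  [-1,0,0,-0.5,0,0,0],
  [-0.23,0,0,0,0,0,0],
  [-0.23,0,0,0,0,0,0],
  [-0.23,0,0,0,0,0,0],
])

```text
time_s: 51.35
ee_pos: [0.4857, 0.2476, 0.0378]
tool_rot: [-3.141, -0.0, -0.089]
ft_force: [0.3, 0.5, -0.1]
finger_gap: 0.383
```

Emit:
apply_moves([
  [-0.23,0,0,1,0,0,0],
  [-0.23,0,0,1,0,0,0],
  [-0.23,0,0,1,0,0,0],
  [-0.23,0,0,1,0,0,0],
  [-0.23,0,0,1,0,0,0],
  [0.49,0.75,-0.9,0,0,0,0.4],
  [0.49,0.75,-1,0,0,0,0.4],
  [0.49,0.75,-1,0,0,0,0.4],
  [0.49,0.75,-1,0,0,0,0.4],
  [0.49,0.75,-1,0,0,0,0.4],
])

```text
time_s: 52.6
ee_pos: [0.5798, 0.1243, 0.1627]
tool_rot: [-3.142, 0.0, 0.193]
ft_force: [0.3, -0.2, 0.3]
finger_gap: 0.741
```

Emit:
apply_moves([
  [0.49,0.75,-1,0,0,0,0.4],
  [0.49,0.75,-1,0,0,0,0.4],
  [0.49,0.75,-1,0,0,0,0.4],
  [0.49,0.75,-1,0,0,0,0.4],
  [0.49,0.6,-0.7,0,0,0,0],
  [0.49,0,0,-1,0,0,0],
  [0.49,0,0,-1,0,0,0],
  [0.49,0,0,0,0,0,0],
])

```text
time_s: 53.6
ee_pos: [0.6675, 0.0078, 0.1101]
tool_rot: [-3.139, 0.004, 0.414]
ft_force: [0.8, -0.4, 0.8]
finger_gap: 0.743
```

Run:
```python
from h import *
np.set_printoptions(precision=3,suppress=True)
s=cam('side'); Q=cloud(s)
for r in blobs(Q,.42,.73,-.2,.15,.012,.03): print(np.array(r), s['img'][int(r[1]),int(r[0])])
print(np.array(blobs(Q,.40,.56,.19,.38,.03,.05)))
```

```text
[292.    173.      0.706  -0.183   0.018  71.283  30.799  24.498] [154  82  45]
[341.    187.      0.568  -0.169   0.018   2.762  48.475  29.568] [157  87  47]
[379.    187.      0.477  -0.189   0.018  -1.13   39.479  21.99 ] [156  85  47]
[372.    216.      0.476  -0.09    0.025  16.466  58.227  57.604] [73 78 84]
[281.    233.      0.667   0.008   0.027  24.234  65.579  44.267] [20 21 23]
[[342.    334.      0.486   0.208   0.04   -5.124 111.531   2.287]
 [337.    356.      0.485   0.247   0.04   -7.029  48.418  27.382]]
```

Emit:
apply_moves([
  [0.49,0,0,-1,0,0,0],
  [0.49,0,0,-1,0,0,0],
  [0.49,0,0,-1,0,0,0],
  [0.49,0,0,-0.75,0,0,0],
  [0.49,0,0,0,0,0,0],
  [-1,0,0,0,0,0,0],
  [-1,0,0,0,0,0,0],
  [-1,0,0,0,0,0,0],
  [-1,0,0,0,0,0,0],
])

```text
time_s: 54.78
ee_pos: [0.6699, 0.0076, 0.0198]
tool_rot: [3.141, -0.001, 0.414]
ft_force: [-0.4, 0.0, 2.6]
finger_gap: 0.442
```

Emit:
apply_moves([
  [-1,0,0,0.6,0,0,0],
  [-1,0,0,1,0,0,0],
  [-1,0,0,1,0,0,0],
  [-1,0,0,1,0,0,0],
  [-1,-0.5,0.7,1,0,0,-0.4],
  [-1,-0.5,1,1,0,0,-0.4],
  [-1,-0.5,1,0.4,0,0,-0.4],
  [-1,-0.5,1,0,0,0,-0.4],
  [-1,-0.5,1,0,0,0,-0.4],
  [-1,-0.5,1,0,0,0,-0.4],
])

```text
time_s: 56.02
ee_pos: [0.5938, 0.1508, 0.1697]
tool_rot: [3.142, -0.001, 0.077]
ft_force: [0.0, -0.5, -1.3]
finger_gap: 0.444
```

Emit:
apply_moves([
  [-1,-0.5,1,0,0,0,-0.4],
  [-1,-0.5,1,0,0,0,-0.4],
  [-1,-0.5,1,0,0,0,-0.4],
  [-1,-0.5,1,0,0,0,0],
  [-1,-0.5,1,0,0,0,0],
  [-1,-0.5,1,0,0,0,0],
  [-1,-0.5,0.9,0,0,0,0],
  [-1,-0.5,0,0,0,0,0],
  [-1,0,0,0,0,0,0],
])

```text
time_s: 57.15
ee_pos: [0.4937, 0.3221, 0.1691]
tool_rot: [3.141, 0.0, -0.088]
ft_force: [-0.0, -1.2, -0.8]
finger_gap: 0.444
```

Emit:
apply_moves([
  [-1,0,0.05,-1,0,0,0],
  [-1,0,0,-1,0,0,0],
  [-1,0,0,-1,0,0,0],
  [-1,0,0,-1,0,0,0],
  [-1,0,0,-0.7,0,0,0],
  [-1,0,0,-0.35,0,0,0],
  [0.19,0,0,0,0,0,0],
  [0.19,0,0,0,0,0,0],
  [0.19,0,0,0,0,0,0],
])

```text
time_s: 58.28
ee_pos: [0.495, 0.3241, 0.0437]
tool_rot: [-3.141, -0.002, -0.089]
ft_force: [0.7, -0.0, -0.1]
finger_gap: 0.592
```

Emit:
apply_moves([
  [0.19,0,0,1,0,0,0],
  [0.19,0,0,1,0,0,0],
  [0.19,0,0,1,0,0,0],
  [0.19,0,0,1,0,0,0],
  [-1,-0.9,-0.2,1,0,0,0],
  [-1,-1,-0.2,0,0,0,0],
  [-1,-1,-0.2,0,0,0,0],
  [-1,-1,-0.2,0,0,0,0],
  [-1,-1,-0.2,0,0,0,0],
  [-1,-1,0,0,0,0,0],
])

```text
time_s: 59.52
ee_pos: [0.3462, 0.2987, 0.1682]
tool_rot: [-3.141, -0.001, -0.089]
ft_force: [0.1, 0.6, -0.1]
finger_gap: 0.015
```

Run:
```python
from h import *
np.set_printoptions(precision=3,suppress=True)
c=cam('top');P=cloud(c);s=cam('side')
print('front',np.array(blobs(P,.40,.46,.12,.45,.064,.077)))
print('handle',np.array(blobs(P,.36,.41,.2,.4,.04,.058)))
print('in',np.array(blobs(P,.44,.56,.21,.38,.033,.055)))
cv2.imwrite('pics/p8.png',np.hstack([cv2.resize(s['img'][200:400,180:440],None,fx=1.5,fy=1.5),cv2.resize(c['img'][140:300,130:280],None,fx=2,fy=1.875)]))
```

```text
front [[196.    263.      0.427   0.294   0.072  84.952 195.537  20.755]]
handle [[198.    277.      0.395   0.297   0.051  85.199 107.846  36.776]]
in [[173.    235.      0.496   0.368   0.044  -4.583 103.26    3.901]
 [189.    236.      0.494   0.324   0.048  -4.76   65.822  42.973]
 [217.    239.      0.486   0.249   0.039  -5.146  47.428  27.715]]
```

View pics/p8.png

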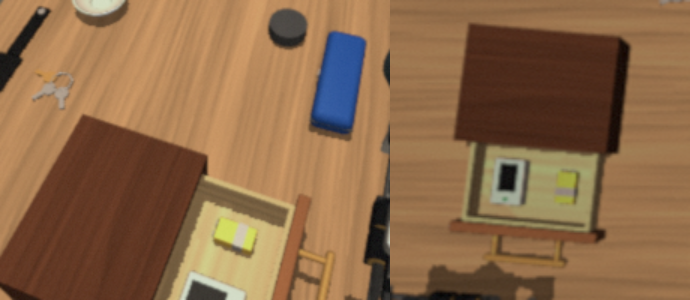

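The charger and fresh battery both lie flat in the drawer (right crop: 510,182 and 567,187). I'll go down in front of the handle and push.

Emit:
apply_moves([
  [-1,0,0,-1,0,0,0],
  [-1,0,0,-1,0,0,0],
  [-1,0,0,-1,0,0,0],
  [-1,0,0,-1,0,0,0],
  [-1,0,0,-0.8,0,0,0],
  [-1,0.5,-0.04,0,0,0,0],
  [-1,0.5,-0.04,0,0,0,0],
  [-1,0.4,-0.04,0,0,0,0],
])

```text
time_s: 60.62
ee_pos: [0.3837, 0.296, 0.0486]
tool_rot: [-3.141, -0.001, -0.089]
ft_force: [-0.3, 1.3, 0.4]
finger_gap: 0.005
```

Emit:
apply_moves([
  [-1,0.4,-0.04,0,0,0,0],
  [-1,0.4,-0.04,0,0,0,0],
  [-1,0.4,-0.04,0,0,0,0],
  [-1,0.4,-0.04,0,0,0,0],
  [-1,0.4,-0.04,0,0,0,0],
  [-1,0.4,-0.04,0,0,0,0],
  [-1,0.4,-0.04,0,0,0,0],
  [-1,0.4,-0.04,0,0,0,0],
])

```text
time_s: 61.62
ee_pos: [0.4624, 0.2878, 0.0476]
tool_rot: [3.142, 0.0, -0.089]
ft_force: [-1.6, 1.0, 0.7]
finger_gap: 0.0
```

Emit:
apply_moves([
  [-1,0.2,-0.02,0,0,0,0],
  [-1,0.2,-0.02,0,0,0,0],
  [-1,0,0,0,0,0,0],
])

```text
time_s: 62.0
ee_pos: [0.4724, 0.2867, 0.0478]
tool_rot: [3.142, -0.001, -0.089]
ft_force: [0.3, 0.2, -0.6]
finger_gap: 0.003
```

Emit:
apply_moves([
  [-1,0.2,-0.02,0,0,0,0],
  [-1,0,0,0,0,0,0],
])

```text
time_s: 62.25
ee_pos: [0.4773, 0.2863, 0.0478]
tool_rot: [-3.142, -0.001, -0.089]
ft_force: [0.2, 0.6, -0.5]
finger_gap: 0.006
```

Emit:
apply_moves([
  [-1,0.2,-0.02,0,0,0,0],
  [-1,0,0,0,0,0,0],
])

```text
time_s: 62.5
ee_pos: [0.4783, 0.2862, 0.0475]
tool_rot: [3.14, 0.01, -0.089]
ft_force: [-13.3, 1.4, 11.6]
finger_gap: 0.003
```

The drawer hit its stop: force jumped to 13 N at x≈.478. I'll back off and check everything.

Emit:
apply_moves([
  [-1,-0.6,0.05,0,0,0,0],
  [-1,-1,0.1,0,0,0,0],
  [-1,-1,0.1,0,0,0,0],
  [-1,-0.5,0,1,0,0,0],
  [-1,0,0,1,0,0,0],
  [-1,0,0,1,0,0,0],
  [-1,0,0,1,0,0,0],
  [-1,0,0,0,0,0,0],
  [-1,0,0,0,0,0,0],
])

```text
time_s: 63.62
ee_pos: [0.4037, 0.2918, 0.1466]
tool_rot: [3.141, 0.001, -0.089]
ft_force: [-0.2, 0.3, -0.4]
finger_gap: 0.005
```

Run:
```python
from h import *
np.set_printoptions(precision=3,suppress=True)
c=cam('top');P=cloud(c);s=cam('side');Q=cloud(s)
print('front',np.array(blobs(P,.45,.56,.12,.45,.064,.077)))
print('chest',np.array(blobs(P,.45,.8,.12,.45,.08,.095)))
print('lid',np.array(blobs(P,.62,.85,-.45,-.2,.135,.155)),'pad',np.array(parts(c,P,(0,150,60),(8,255,255),100,.15),object))
# inside of bin seen through the clear wall (side): red/dark heights
h=cv2.cvtColor(s['img'],cv2.COLOR_BGR2HSV)
cv2.imwrite('pics/p9.png',np.vstack([cv2.resize(c['img'][90:290,150:480],None,fx=1.8,fy=1.3),cv2.resize(s['img'][70:180,240:405],None,fx=3.6,fy=3)]))
```

```text
front [[201.    221.      0.536   0.284   0.072  84.889 194.445  14.627]]
chest [[203.    186.      0.626   0.277   0.085  84.934 201.728 165.249]]
lid [[436.    155.      0.702  -0.315   0.142   4.468 160.071 145.262]] pad [[array([439., 254.])
  (0.45582492065429686, -0.3333087768554687, np.float64(0.09714012720416572))
  3.9775397777557373 (62.771484375, 61.42243576049805)]]
```

View pics/p9.png

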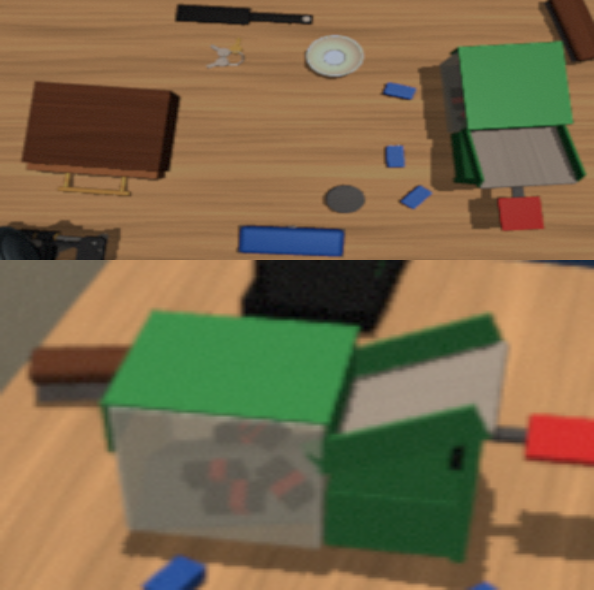

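Run:
```python
from h import *
np.set_printoptions(precision=3,suppress=True)
s=cam('side'); a=np.radians(4.6); Rb=np.array([[np.cos(a),np.sin(a)],[-np.sin(a),np.cos(a)]]); O=np.array([.6274,-.3186])
for u,v in((311,127),(300,140),(307,148),(320,143)):
    K=s['K']; d=s['R']@np.array([(u-K[0,2])/K[0,0],-(v-K[1,2])/K[1,1],-1])
    for z in(.04,.06,.08,.105):
        p=s['o']+d*(z-s['o'][2])/d[2]; print((u,v),z,Rb@(p[:2]-O))
cv2.imwrite('pics/p10.png',cv2.resize(cv2.convertScaleAbs(s['img'][105:165,265:335],alpha=1.8,beta=-60),None,fx=8,fy=8,interpolation=cv2.INTER_CUBIC))
```

```text
(311, 127) 0.04 [ 0.067 -0.043]
(311, 127) 0.06 [ 0.062 -0.017]
(311, 127) 0.08 [0.057 0.008]
(311, 127) 0.105 [0.05  0.041]
(300, 140) 0.04 [0.086 0.019]
(300, 140) 0.06 [0.08  0.043]
(300, 140) 0.08 [0.074 0.067]
(300, 140) 0.105 [0.067 0.097]
(307, 148) 0.04 [0.061 0.049]
(307, 148) 0.06 [0.055 0.072]
(307, 148) 0.08 [0.05  0.095]
(307, 148) 0.105 [0.044 0.124]
(320, 143) 0.04 [0.03  0.022]
(320, 143) 0.06 [0.025 0.046]
(320, 143) 0.08 [0.021 0.07 ]
(320, 143) 0.105 [0.016 0.1  ]
```

View pics/p10.png

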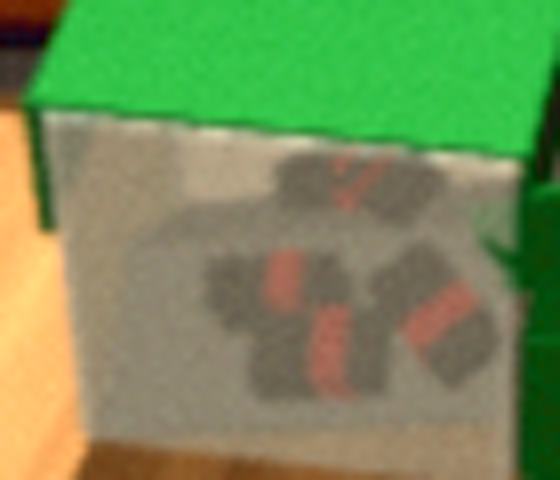

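The contrast view shows three batteries on the near side of the ridge (285,280; 330,350; 440,315) and two on the far side (two red bands at 350,180). All five are well below 0.105 m. Lid at .142, lever up, drawer at its stop, gripper clear of everything. Handing in.

```bash
python3 -c "
from workcell import robot
print(robot.sign_off())"
```

```text
the job is handed in; nothing more can be done
None
```

I handed the job in at about 64 s of the 210 s allowed; sign-off gives no verdict. All five spent batteries went into the recycler bin. The fresh battery and charger are in the drawer, which is pushed shut.

- **Spent batteries:** I loaded four on the slide and pressed and held the lever, then did the same with the last one. Battery E was knocked a few centimetres during the run, so I measured it again before picking it up. The last view through the bin wall shows three batteries on the near side of the ridge. Two red bands on the far side, partly overlapping, I read as the other two.
- **Lid and lever:** the lid top reads 142 mm (closed) and the lever pad 97 mm (at rest). During the first press the lid rose to about 0.22 m.
- **Drawer:** I saw both items lying flat inside before pushing. The drawer then stopped hard at about 13 N after roughly 110 mm of travel. I judged it shut from that stop and the final picture; I did not measure the remaining gap.
- **Bystanders:** the tin, dish, keys and glasses case look unmoved in the final picture, but I did not measure them.
- **Checks:** none of the final checks failed or disagreed.

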